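Tighten the cam lock of a kitchen shelf

ROBOT

A 6-joint arm with a two-finger parallel gripper is mounted at the origin on the work surface. World frame = base frame: x ahead of the robot, y to its left, z up, the work surface at z = 0. Lengths are in m, angles in rad, forces in N, time in s.
With the tool pointing down it reaches from about 0.325 to 0.85 m from the base axis. Payload 15.5 kg.
Tool frame: the origin (TCP) lies between the finger pads, 19 mm behind the fingertips; this is the grasp point; z points along the fingers, y is the line along which they close (so a half turn about z gives the same grasp; the last joint's range is limited). The gripper opens to 91 mm and grips with 3 to 60 N. Pads are 32 mm wide; open, the fingers measure 118 mm over their backs; the gripper's body (76 mm by 178 mm) begins 60 mm behind the grasp point.
Start: joints at [-1.419, 0.494, 1.345, -0, 1.302, -0.096], TCP at [0.153, -0.606, 0.233] pointing down, gripper open.
Joint ranges: [-2.91, 2.91], [-0.82, 2.16], [0.22, 2.67], [-1.22, 4.37], [0.12, 2.79], [-3.08, 3.08]. Speed limits (rad/s): [1.89, 1.89, 2.57, 3.01, 3.01, 3.01].

INTERFACE

Orientations are given as a rotation vector (axis times angle).
In Python, from plant import env, vision, sign_off gives the robot as it stands.
- The arm moves only by the tool move_arm, never from a script. Its argument "targets" is a list of rows, each an object with "gripper": the opening, from -1 (shut) to 1 (fully open); "delta_pos": the shift along the tool's x, y, z in units of 50 mm (1.0 is 50 mm), a list of three; "rot": the turn, a rotation vector about the tool's x, y, z in units of 5 degrees (1.0 is 5 degrees), a list of three. In form: [{"gripper": gripper, "delta_pos": [tx, ty, tz], "rot": [wx, wy, wz]}, ...]. A call has 1 to 20 rows; each row is the pose to reach, as a shift and turn from the pose commanded when the call began, along the tool's axes at that moment; what a row does not reach only later rows make up. A row lasts 1/10 s, in which the tool goes at most 50 mm and 8.59 degrees, less where a joint would pass 70% of its speed; a pose out of reach is approached as far as the arm can. A call with a gripper value outside its range is refused whole. The fingers move at their own pace and stop on an object; "newtons" is the grip in N (left out, the last holds). Time passes only in rows, so rows that repeat a pose let the fingers close. It gives the time, the measured TCP pose, the force, the opening and the grip force at its end, in the units of the state.
- env.sense(): the state, without advancing time (a new reading comes with each control period).
- vision.capture(name): name is "scene" or "top" or "wrist"; returns a dict with "color" (384x512x3 uint8, blue, green, red), "range_z" (384x512 float32, m along the optical axis (not along the pixel's ray), 0 where there is no reading), "K" (3x3 intrinsics, pixels), "k1" (the pictures are not rectified: a ray, as slopes to the right and down, at radius r is drawn at 1 + k1 r^2 times it, then the intrinsics apply), "camera_from_world" (4x4, takes a point from world to camera coordinates). Camera axes: x right, y down, z forward; pixel columns grow to the right and rows downward; lengths in m; the calibration is good to about 2 mm. A picture is of the moment at which its call begins.
- sign_off(): hands the job in; it is judged then, once.
Trained networks look in the newest picture that a camera, given by its name, has taken for a name from the list of things; names that differ only in an ending like _2 or _b are one class to them, and where a whole thing is asked for, a point or a joint stands for the part that bears it (a point fixed in the world has none). Each returns a list of dicts, best first, with "score" (0 to 1); they miss things now and then, are a little off and sometimes report something else, mostly with a low value. They report only what shows in the picture. A call takes as long as a camera call. They do not tell look-alikes from the thing itself.
- vision.masks_of(camera, query): "pixels" (384x512 bool, what is visible of it) and "box" ([left, top, right, bottom] in pixels, round what is visible of it).
The state is a dict: "clock": time; "joint_positions": joint angles; "joint_velocities": joint speeds; "tau": joint torques, N m; "tool_pos": TCP position; "tool_rot": TCP orientation; "ft_force": force on the tool from outside, world axes, zero at the start; "wrist_torque": the same for the moment, N m; "width": finger opening in m; "grasp_force": force on a finger pad.
Only numpy, scipy, OpenCV 4.12 (cv2) and the standard library are available. Lean on these libraries where they do the work, as an engineer would, in place of code of your own. Each camera call takes 0.05 s, during which the arm holds its last target. There are 200 camera calls.

TASK

Take the red-handled screwdriver from its wooden block and turn the cam lock in the wooden shelf board clockwise with it, until the cam has drawn the loose end panel fully home and holds it firmly clamped; stop when it is snug, because overtightening tears the bolt out. Let the cam do the pulling: do not push on the end panel. Then put the screwdriver back upright in its block, let go, and leave the sugar pot, mug and spatula where they are.

Things in the scene. Friction and masses are not known exactly. Their poses are not given: they have to be found in the camera images.
- shelf: Brown wooden shelf board, 180 (x) by 150 (y) by 32 mm thick, flat on a thin dark mat on the counter, does not move. Origin at counter level below the cam's axis; the board reaches from y -110 to +40 mm and x -90 to +90 mm. The loose end panel stands along its +y edge.
- cam (a joint): Angle (rad) of the cam disc about the vertical, growing clockwise seen from above; starts at 0 to 0.05, could turn to 1.9. It turns stiffly (friction 0.1 N m) and stays where it is left. It catches the bolt head at 0.05 to 0.9, then draws the panel in by 3 to 5 mm per rad. The panel comes home at an angle from 0.5 to 1.35, different each time: feel for it.
- cam_slot (a point): Centre of the slot's mouth in the cam's top face, 31 mm above the counter (1 mm below the board's top). The cam is a bright grey disc, 38 mm diameter, in a round hole of the board. The slot runs along this point's x axis (turning with the cam), is 16 mm long, 4 mm wide and 8 mm deep with a flat floor; a red dot on the disc's rim lies on the point's +y axis. z up.
- panel (a joint): Gap (m) between end panel and board: 0.002 to 0.0026 at the start, 0 when fully home. The panel slides square to the board's edge with about 5 N of friction.
- panel_edge (a point): Middle of the top edge of the end panel's inner face, 56 mm above the counter. The panel is 180 mm (x) by 18 mm thick (towards +y) by 55 mm high.
- bolt: Brass bolt in the end panel, hidden in the board; origin in its yoke-shaped head below the cam, 12 mm above the counter, which the cam grabs. Torque at the screwdriver: 0.1 to 0.2 N m while drawing in, rising once the panel is home by about 0.1 N m per 0.07 rad of cam. Stop at 0.22 to 0.28 N m (20 to 40 N on the bolt); below 0.18 it is still loose, above 0.32 the bolt may tear out (55 N).
- driver: Loose screwdriver, 115 mm long, 0.1 kg, standing blade-down in the block. Origin in the middle of the blade's tip, z towards the handle. Blade 14 mm wide along x, 3 mm thick along y, 10 mm long below a round shank of 13 mm; black collar of 32 mm diameter from 50 to 55 mm above the tip; red square handle 24 by 24 mm, sides along x and y, from 55 to 115 mm above the tip.
- driver_tip (a point): The blade's tip (same as the screwdriver's origin and axes).
- driver_grip (a point): Point on the screwdriver's axis in the handle, 90 mm above the blade's tip: a good height for the TCP. Grip with about 50 N. The blade has 0.07 rad of play either way in the slot and the grip gives a little, so the hand turns up to 0.35 rad more than the cam.
- block: Fixed pale wooden block, 70 by 70 by 54 mm high, origin at counter level under its centre, with an upright through hole of 20 mm diameter in its centre. The screwdriver's collar rests on its top, so the blade's tip then stands 4 mm above the counter.
- block_mouth (a point): Centre of the hole's mouth, 54 mm above the counter.
- sugar_pot: White ceramic sugar pot with lid, 76 mm diameter, 85 mm high, origin under its centre. Leave alone.
- mug: Blue mug, 76 mm diameter, 85 mm high, with handle at its +y side, origin under its centre. Leave alone.
- spatula: Black spatula lying on the counter, origin below its middle. Leave alone.
There are look-alikes about, which are no part of the job. Of the things shaped like the block, the wooden one is meant.

How it is judged:
On the way, in this order (a step that is already met when the one before it is completed fails the run):
1. the screwdriver's blade is seated in the slot of the cam (z of driver_tip in the frame of cam_slot below -0.003 m and horizontal distance between driver_tip and cam_slot below 0.005 m and angle between driver's own z axis and vertical below 0.15 rad), for 0.1 s.
2. with the blade in the slot, the cam has drawn the end panel home (gap under 1.5 mm) and clamps it with over 7 N (all of step 1 and value of joint panel below 0.0015 m and value of joint cam above 0.4 rad and contact force between cam and bolt above 7 N), for 0.1 s.
At the end, for the whole second after the job is handed in: The end panel's gap is under 1.5 mm, the cam is turned beyond 0.4 rad, at rest, and pulls on the bolt with more than 7 N; the screwdriver is released, at rest and upright (within 0.12 rad) in the block's hole, within 8 mm of its centre with the collar down on the block (within 4 mm) (value of joint panel below 0.0015 m and value of joint cam above 0.4 rad and contact force between cam and bolt above 7 N and horizontal distance between driver and block below 0.008 m and z of driver in the frame of block below 0.008 m and angle between driver's own z axis and vertical below 0.12 rad and linear speed of driver below 0.02 m/s and velocity of joint cam below 0.05 rad/s); the robot touches nothing.
It fails at once if the bolt is overtightened: the cam pulls on it with more than 55 N (contact force between cam and bolt above 55 N).
It fails at once if the robot or the screwdriver pushes on the end panel with more than 3 N (contact force between any of the arm, the fingers, driver and panel above 3 N).
It fails at once if the screwdriver falls over (tilts more than 0.8 rad) (angle between driver's own z axis and vertical above 0.8 rad).
It fails at once if the sugar pot, mug or spatula is pushed more than 20 mm away (distance of any of sugar_pot, mug, spatula from where it was at the start of the episode above 0.02 m).
It also fails if it takes over 72 s, if anything falls off the work surface, if the arm or the gripper's body presses on something with over 40 N, if the wrist force passes 120 N, or if a joint passes its speed limit or range.

## Working session

There is one attempt and no reset: what is moved stays moved. The work goes in short steps, Python scripts to look and compute and a tool call to move; the robot and the scene stay as the last step left them, time stands still between calls to the robot, and variables do not carry over. Pictures are saved under pics/ and viewed, at most 10 in all, crops included, and the job is handed in when it is done.

Besides the shell and the picture viewer there is one more tool, called after "Request:" by a JSON object that holds its "op" and its "data", one argument or row to a line. move_arm: Moves the arm, as the interface text tells. Its arguments: {"type":"object","properties":{"targets":{"type":"array","items":{"type":"object","properties":{"gripper":{"type":"number"},"delta_pos":{"type":"array","items":{"type":"number"}},"rot":{"type":"array","items":{"type":"number"}}}}},"newtons":{"type":"number"}},"required":["targets"]}

```bash
mkdir -p pics; ls
cat > h.py <<'E'
import numpy as np, cv2
from scipy.spatial.transform import Rotation as R
from plant import env, vision, sign_off
def rays(c,uv):
    uv=np.asarray(uv,float).reshape(-1,1,2)
    return cv2.undistortPointsIter(uv,c["K"],np.array([c["k1"],0,0,0,0.]),None,None,(3,50,1e-10)).reshape(-1,2)
def world(c,uv,depth):
    s=rays(c,uv); d=np.asarray(depth,float).reshape(-1,1)
    p=np.hstack([s*d,d]); M=np.linalg.inv(c["camera_from_world"]); return p@M[:3,:3].T+M[:3,3]
def onplane(c,uv,z):
    s=rays(c,uv); M=np.linalg.inv(c["camera_from_world"]); d=np.hstack([s,np.ones((len(s),1))])@M[:3,:3].T
    return M[:3,3]+d*((z-M[2,3])/d[:,2:3])
def mpts(c,m):
    v,u=np.nonzero(m&(c["range_z"]>0)); return world(c,np.c_[u,v],c["range_z"][v,u])
E
python3 - <<'E'
from h import *
s=env.sense(); print({k:np.round(v,3) for k,v in s.items()})
ims=[]
for n in ["scene","top"]:
    c=vision.capture(n); ims.append(c["color"]); 
    np.savez(n+".npz",**c)
    for q in ["driver","block","cam","shelf","panel","mug","sugar_pot","spatula"]:
        for r in vision.masks_of(n,q)[:3]:
            p=mpts(c,r["pixels"])
            if len(p): print(n,q,round(r["score"],2),np.round(r["box"]),np.round(np.median(p,0),3),np.round(p.min(0),3),np.round(p.max(0),3))
    cv2.imwrite(f"pics/{n}.png",cv2.resize(c["color"],(800,600)))
E
```

```text
pics
{'clock': np.float64(0.0), 'joint_positions': array([-1.42 ,  0.494,  1.346,  0.   ,  1.302, -0.095]), 'joint_velocities': array([-0.   , -0.001, -0.003,  0.001, -0.   , -0.002]), 'tau': array([ 4.0000e-03, -8.7881e+01, -3.8186e+01,  7.1000e-02,  5.3000e-02,
       -0.0000e+00]), 'tool_pos': array([ 0.153, -0.606,  0.232]), 'tool_rot': array([-3.117, -0.386,  0.   ]), 'ft_force': array([-0.449,  0.356, -0.415]), 'wrist_torque': array([-0.023, -0.041,  0.036]), 'grasp_force': np.float64(0.0), 'width': np.float64(0.092)}
scene driver 0.78 [145. 209. 166. 246.] [ 0.471 -0.239  0.093] [ 0.442 -0.251  0.052] [ 0.477 -0.221  0.12 ]
scene block 0.96 [ 92. 274. 152. 334.] [ 0.558 -0.364  0.052] [ 0.459 -0.401 -0.004] [ 0.582 -0.32   0.057]
scene block 0.79 [ 97. 199. 134. 241.] [ 0.348 -0.267  0.05 ] [ 0.282 -0.306 -0.002] [ 0.372 -0.22   0.056]
scene block 0.6 [132. 225. 182. 275.] [ 0.49  -0.247  0.047] [ 0.369 -0.275 -0.002] [ 0.502 -0.174  0.084]
scene cam 0.54 [276. 192. 290. 201.] [0.514 0.09  0.031] [0.499 0.072 0.025] [0.532 0.105 0.034]
scene cam 0.16 [274. 165. 330. 212.] [0.5
[... 1111 characters left out ...]
 0.41 [212. 182. 224. 193.] [0.511 0.088 0.032] [0.494 0.072 0.022] [0.529 0.106 0.04 ]
top shelf 0.61 [178. 160. 275. 226.] [0.507 0.067 0.029] [ 0.4   -0.085 -0.006] [0.622 0.223 0.065]
top panel 0.66 [193. 158. 208. 218.] [0.516 0.138 0.056] [ 0.426  0.124 -0.   ] [0.606 0.159 0.065]
top mug 0.75 [129. 227. 158. 264.] [0.36  0.322 0.031] [ 0.3    0.277 -0.004] [0.4   0.352 0.093]
top sugar_pot 0.8 [308. 129. 332. 157.] [ 0.646 -0.22   0.071] [ 0.614 -0.259  0.004] [ 0.702 -0.188  0.09 ]
top sugar_pot 0.26 [178. 158. 273. 228.] [0.508 0.067 0.029] [ 0.4   -0.086 -0.006] [0.622 0.223 0.065]
top spatula 0.64 [126. 120. 153. 202.] [0.689 0.334 0.006] [ 0.474  0.31  -0.004] [0.754 0.379 0.026]
```

View pics/top.png

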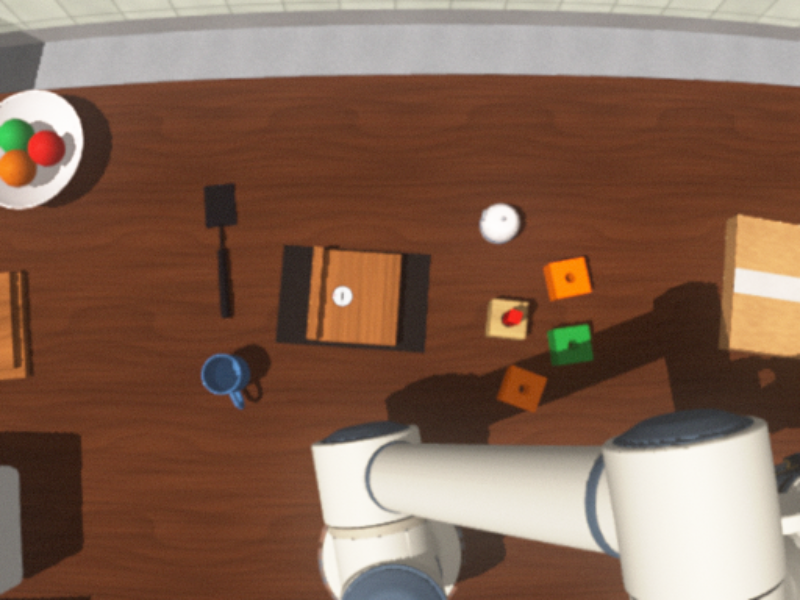

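View pics/scene.png

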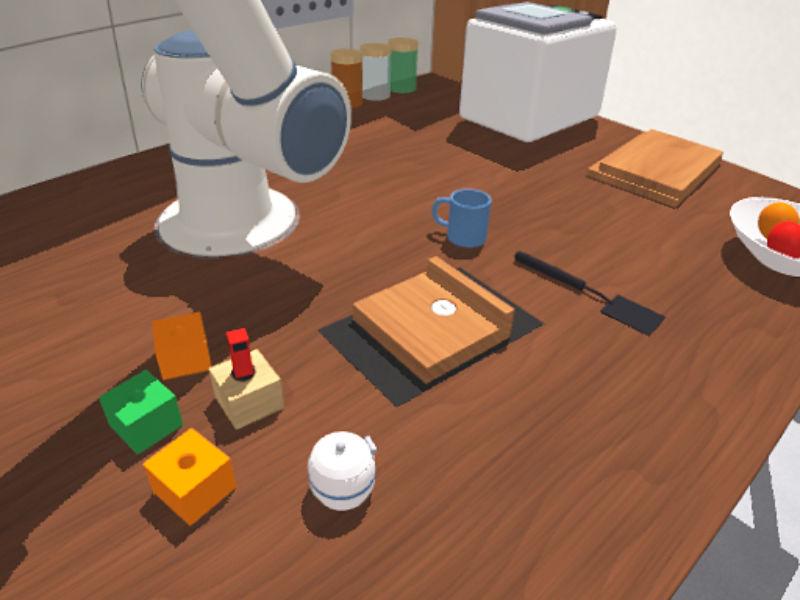

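The pale block, with the red driver in it, is at about (510,318) in the top view, near world (0.457,-0.229). The cam is at (342,296), near (0.513,0.09), and the panel is on its +y side. Next I'll take a wrist look over the block.

```bash
cat >> h.py <<'E'
def plan(pos,yaw,tilt=True):
    """units for delta_pos, rot to reach TCP pos with tool down and tool x at yaw"""
    s=env.sense(); T=R.from_rotvec(s["tool_rot"]); 
    d=T.inv().apply(np.array(pos)-s["tool_pos"])/0.05
    G=R.from_euler("z",yaw)*R.from_euler("x",np.pi)
    r=(T.inv()*G).as_rotvec()/np.radians(5)
    x=T.as_matrix()[:,0]
    print("now",np.round(s["tool_pos"],4),"yaw",round(np.arctan2(x[1],x[0]),4),"j6",round(s["joint_positions"][5],3),"t",s["clock"])
    print("delta_pos",np.round(d,3),"rot",np.round(r,3))
E
python3 - <<'E'
from h import *
plan([0.40,-0.25,0.30],0.0)
E
```

```text
now [ 0.1527 -0.606   0.2327] yaw 0.2469 j6 -0.096 t 0.9
delta_pos [ 6.536 -5.696 -1.346] rot [-1.000e-03  0.000e+00  2.829e+00]
```

Request:
{"op": "move_arm", "data": {
  "targets": [
    {"gripper":1,"delta_pos":[3,-2.8,-1.3],"rot":[0,0,-6]},
    {"gripper":1,"delta_pos":[6.5,-5.7,-1.3],"rot":[0,0,-15.2]},
    {"gripper":1,"delta_pos":[6.5,-5.7,-1.3],"rot":[0,0,-15.2]},
    {"gripper":1,"delta_pos":[6.5,-5.7,-1.3],"rot":[0,0,-15.2]},
    {"gripper":1,"delta_pos":[6.5,-5.7,-1.3],"rot":[0,0,-15.2]},
    {"gripper":1,"delta_pos":[6.5,-5.7,-1.3],"rot":[0,0,-15.2]},
    {"gripper":1,"delta_pos":[6.5,-5.7,-1.3],"rot":[0,0,-15.2]},
    {"gripper":1,"delta_pos":[6.5,-5.7,-1.3],"rot":[0,0,-15.2]},
    {"gripper":1,"delta_pos":[6.5,-5.7,-1.3],"rot":[0,0,-15.2]},
    {"gripper":1,"delta_pos":[6.5,-5.7,-1.3],"rot":[0,0,-15.2]},
    {"gripper":1,"delta_pos":[6.5,-5.7,-1.3],"rot":[0,0,-15.2]},
    {"gripper":1,"delta_pos":[6.5,-5.7,-1.3],"rot":[0,0,-15.2]},
    {"gripper":1,"delta_pos":[6.5,-5.7,-1.3],"rot":[0,0,-15.2]},
    {"gripper":1,"delta_pos":[6.5,-5.7,-1.3],"rot":[0,0,-15.2]}
  ]
}}

```text
clock: 2.3
tool_pos: [0.3977, -0.251, 0.2976]
tool_rot: [-2.221, -2.222, 0.0]
ft_force: [-0.4, -0.4, 0.6]
width: 0.0913
grasp_force: 0.0
```

Run:
```python
from h import *
c=vision.capture("wrist"); np.savez("w1.npz",**c)
s=env.sense(); M=np.linalg.inv(c["camera_from_world"]); T=R.from_rotvec(s["tool_rot"])
print("cam in tool",T.inv().apply(M[:3,3]-s["tool_pos"]),"\n",T.as_matrix().T@M[:3,:3])
for q in ["driver","block","driver_grip"]:
    for r in vision.masks_of("wrist",q)[:3]:
        p=mpts(c,r["pixels"]); print(q,round(r["score"],2),np.round(r["box"]),np.round(np.median(p,0),4))
plan([0.457,-0.229,0.2],np.pi/2)
cv2.imwrite("pics/w1.png",cv2.resize(c["color"],(800,600)))
```

```text
cam in tool [ 8.11514231e-02  1.03471060e-04 -1.52533499e-01] 
 [[-9.40209917e-04 -9.59583405e-01 -2.81422823e-01]
 [ 9.99999554e-01 -8.78536459e-04 -3.45318447e-04]
 [ 8.41216409e-05 -2.81423022e-01  9.59583803e-01]]
driver 0.8 [287. 153. 318. 180.] [ 0.4563 -0.2294  0.1185]
block 0.9 [177. 143. 239. 208.] [ 0.3246 -0.2541  0.0542]
block 0.67 [235. 206. 284. 267.] [ 0.4066 -0.3482  0.054 ]
driver_grip 0.62 [290. 150. 317. 176.] [ 0.456  -0.2294  0.1186]
now [ 0.398  -0.2506  0.2977] yaw 1.5725 j6 -0.691 t 2.5
delta_pos [0.43  1.18  1.953] rot [-0.001 -0.     0.019]
```

View pics/w1.png

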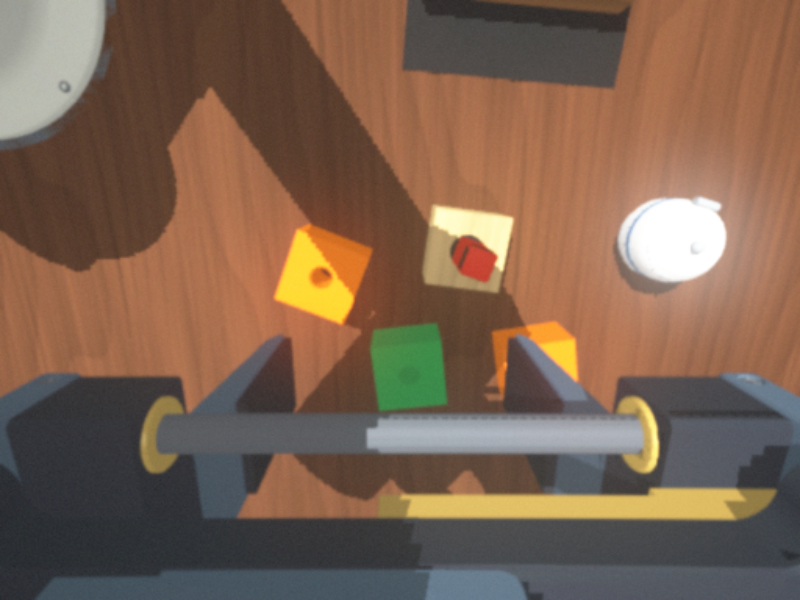

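The wrist view shows the red handle at (475,258), turned relative to the block. I'll move closer with the camera above it.

Request:
{"op": "move_arm", "data": {
  "targets": [
    {"gripper":1,"delta_pos":[-0.6,1.18,1.5],"rot":[0,0,0]},
    {"gripper":1,"delta_pos":[-0.6,1.18,1.5],"rot":[0,0,0]},
    {"gripper":1,"delta_pos":[-0.6,1.18,1.5],"rot":[0,0,0]},
    {"gripper":1,"delta_pos":[-0.6,1.18,1.5],"rot":[0,0,0]},
    {"gripper":1,"delta_pos":[-0.6,1.18,1.5],"rot":[0,0,0]}
  ]
}}

```text
clock: 3.0
tool_pos: [0.457, -0.2801, 0.2237]
tool_rot: [2.218, 2.223, 0.0]
ft_force: [-1.2, 0.1, 0.5]
width: 0.0912
grasp_force: 0.0
```

Run:
```python
from h import *
c=vision.capture("wrist"); np.savez("w2.npz",**c)
# rectified orthographic-ish views: top face of handle and block by colour + height
v,u=np.mgrid[0:384,0:512]; ok=c["range_z"]>0
P=np.full((384,512,3),np.nan); P[ok]=world(c,np.c_[u[ok],v[ok]],c["range_z"][ok])
b=c["color"].astype(int); red=(b[...,2]>90)&(b[...,1]<60)&(b[...,0]<70)
near=np.hypot(P[...,0]-.457,P[...,1]+.229)<.07
top=red&near&(P[...,2]>.112)
blk=near&(abs(P[...,2]-.054)<.006)&(b[...,1]>110)&(b[...,2]>130)
for n,m,z in [("handle",top,.119),("block",blk,.054)]:
    m=cv2.morphologyEx(m.astype(np.uint8),cv2.MORPH_OPEN,np.ones((3,3)))
    w=onplane(c,np.argwhere(m)[:,::-1],z)
    (x,y),sz,a=cv2.minAreaRect((w[:,:2]*1000).astype(np.float32))
    print(n,m.sum(),np.median(P[m>0][:,2]),"rect",x,y,sz,a,"mean",w.mean(0))
s=env.sense();print(s["tool_pos"])
cv2.imwrite("pics/w2.png",cv2.resize(c["color"][:280,120:400],(560,560)))
```

```text
Traceback (most recent call last):
  File "h.py", line 11, in onplane
    s=rays(c,uv); M=np.linalg.inv(c["camera_from_world"]); d=np.hstack([s,np.ones((len(s),1))])@M[:3,:3].T
  File "h.py", line 6, in rays
    return cv2.undistortPointsIter(uv,c["K"],np.array([c["k1"],0,0,0,0.]),None,None,(3,50,1e-10)).reshape(-1,2)
           ~~~~~~~~~~~~~~~~~~~~~~~^^^^^^^^^^^^^^^^^^^^^^^^^^^^^^^^^^^^^^^^^^^^^^^^^^^^^^^^^^^^^^^
cv2.error: OpenCV(4.12.0) /io/opencv/modules/calib3d/src/undistort.dispatch.cpp:347: error: (-215:Assertion failed) CV_IS_MAT(_src) && CV_IS_MAT(_dst) && (_src->rows == 1 || _src->cols == 1) && (_dst->rows == 1 || _dst->cols == 1) && _src->cols + _src->rows - 1 == _dst->rows + _dst->cols - 1 && (CV_MAT_TYPE(_src->type) == CV_32FC2 || CV_MAT_TYPE(_src->type) == CV_64FC2) && (CV_MAT_TYPE(_dst->type) == CV_32FC2 || CV_MAT_TYPE(_dst->type) == CV_64FC2) in function 'cvUndistortPointsInternal'
```

Empty mask. I'll look at the picture and loosen the colours.

```bash
cat > m.py <<'E'
from h import *
c=dict(np.load("w2.npz"))
v,u=np.mgrid[0:384,0:512]; ok=c["range_z"]>0
P=np.full((384,512,3),np.nan); P[ok]=world(c,np.c_[u[ok],v[ok]],c["range_z"][ok])
b=c["color"].astype(int); red=(b[...,2]>1.8*b[...,1])&(b[...,2]>1.8*b[...,0])
near=np.hypot(P[...,0]-.457,P[...,1]+.229)<.07
top=near&(P[...,2]>.112); blk=near&(abs(P[...,2]-.054)<.006)
for n,m,z in [("handle",top,.119),("handle red",top&red,.119),("block",blk,.054)]:
    print(n,m.sum(),np.median(b[m],0) if m.any() else "")
    if not m.any(): continue
    m=cv2.morphologyEx(m.astype(np.uint8),cv2.MORPH_OPEN,np.ones((3,3)))
    w=onplane(c,np.argwhere(m)[:,::-1],z)
    (x,y),sz,a=cv2.minAreaRect((w[:,:2]*1000).astype(np.float32))
    print(m.sum(),np.median(P[m>0][:,2]),"rect",x,y,sz,a,"mean",w.mean(0))
cv2.imwrite("pics/w2.png",cv2.resize(c["color"][:280,120:400],(560,560)))
E
python3 m.py
```

```text
handle 59812 [66. 67. 66.]
59453 0.31215361605328357 rect 457.77606201171875 -364.1669921875 (608.0874633789062, 291.5210266113281) 0.050726018846035004 mean [ 0.46111597 -0.41545098  0.119     ]
handle red 660 [ 54.  70. 198.]
656 0.11940727216105557 rect 459.6411437988281 -232.25503540039062 (24.4338321685791, 23.875032424926758) 70.3144760131836 mean [ 0.45969473 -0.23212112  0.119     ]
block 2926 [111. 158. 187.]
2890 0.054493718741235736 rect 460.99688720703125 -232.98941040039062 (69.9598388671875, 70.00149536132812) 82.57907104492188 mean [ 0.46107084 -0.23016175  0.054     ]
```

View pics/w2.png

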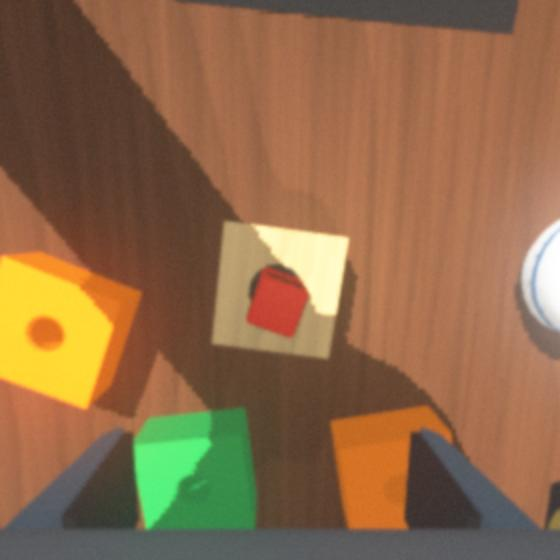

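The handle is at (278,303) in the crop and sits in the pale block. That gives handle centre (0.4596,-0.2323) with sides at 70.3°, and block centre (0.461,-0.233). I'll grasp with tool yaw 70.3°.

Run:
```python
from h import *
plan([0.4598,-0.2324,0.094],np.radians(70.3))
```

```text
now [ 0.4571 -0.2802  0.2241] yaw 1.5731 j6 -0.664 t 3.05
delta_pos [0.958 0.054 2.6  ] rot [0.017 0.01  3.966]
```

Request:
{"op": "move_arm", "data": {
  "newtons": 50,
  "targets": [
    {"gripper":1,"delta_pos":[0.958,0.054,0.2],"rot":[0,0,3.97]},
    {"gripper":1,"delta_pos":[0.958,0.054,0.2],"rot":[0,0,3.97]},
    {"gripper":1,"delta_pos":[0.958,0.054,0.2],"rot":[0,0,3.97]},
    {"gripper":1,"delta_pos":[0.958,0.054,0.2],"rot":[0,0,3.97]},
    {"gripper":1,"delta_pos":[0.958,0.054,1.0],"rot":[0,0,3.97]},
    {"gripper":1,"delta_pos":[0.958,0.054,1.7],"rot":[0,0,3.97]},
    {"gripper":1,"delta_pos":[0.958,0.054,2.3],"rot":[0,0,3.97]},
    {"gripper":1,"delta_pos":[0.958,0.054,2.6],"rot":[0,0,3.97]},
    {"gripper":1,"delta_pos":[0.958,0.054,2.6],"rot":[0,0,3.97]},
    {"gripper":-1,"delta_pos":[0.958,0.054,2.6],"rot":[0,0,3.97]},
    {"gripper":-1,"delta_pos":[0.958,0.054,2.6],"rot":[0,0,3.97]},
    {"gripper":-1,"delta_pos":[0.958,0.054,2.6],"rot":[0,0,3.97]},
    {"gripper":-1,"delta_pos":[0.958,0.054,2.6],"rot":[0,0,3.97]},
    {"gripper":-1,"delta_pos":[0.958,0.054,2.6],"rot":[0,0,3.97]},
    {"gripper":-1,"delta_pos":[0.958,0.054,2.6],"rot":[0,0,3.97]},
    {"gripper":-1,"delta_pos":[0.958,0.054,2.6],"rot":[0,0,3.97]},
    {"gripper":-1,"delta_pos":[0.958,0.054,2.6],"rot":[0,0,3.97]}
  ]
}}

```text
clock: 4.75
tool_pos: [0.4598, -0.2322, 0.0927]
tool_rot: [-2.569, -1.808, 0.0]
ft_force: [-0.9, -0.1, -0.3]
width: 0.0303
grasp_force: 0.0
```

Request:
{"op": "move_arm", "data": {
  "targets": [
    {"gripper":-1,"delta_pos":[0,0,0],"rot":[0,0,0]},
    {"gripper":-1,"delta_pos":[0,0,0],"rot":[0,0,0]},
    {"gripper":-1,"delta_pos":[0,0,0],"rot":[0,0,0]},
    {"gripper":-1,"delta_pos":[0,0,0],"rot":[0,0,0]}
  ]
}}

```text
clock: 5.15
tool_pos: [0.4598, -0.2322, 0.0927]
tool_rot: [-2.569, -1.808, 0.0]
ft_force: [0.2, -0.8, -0.3]
width: 0.0235
grasp_force: 50.0
```

Run:
```python
from h import *
plan([0.513,0.02,0.22],np.radians(88))
```

```text
now [ 0.4598 -0.2322  0.0927] yaw 1.2268 j6 -0.24 t 5.15
delta_pos [ 5.108 -0.701 -2.546] rot [-1.000e-03 -1.000e-03 -3.542e+00]
```

Request:
{"op": "move_arm", "data": {
  "targets": [
    {"gripper":-1,"delta_pos":[0,0,-0.5],"rot":[0,0,0]},
    {"gripper":-1,"delta_pos":[0,0,-1.2],"rot":[0,0,0]},
    {"gripper":-1,"delta_pos":[0,0,-2],"rot":[0,0,0]},
    {"gripper":-1,"delta_pos":[0,0,-2.55],"rot":[0,0,0]},
    {"gripper":-1,"delta_pos":[0.5,-0.1,-2.55],"rot":[0,0,-0.5]},
    {"gripper":-1,"delta_pos":[1.2,-0.2,-2.55],"rot":[0,0,-1]},
    {"gripper":-1,"delta_pos":[2,-0.3,-2.55],"rot":[0,0,-1.6]},
    {"gripper":-1,"delta_pos":[2.8,-0.4,-2.55],"rot":[0,0,-2.2]},
    {"gripper":-1,"delta_pos":[3.6,-0.5,-2.55],"rot":[0,0,-2.8]},
    {"gripper":-1,"delta_pos":[4.3,-0.6,-2.55],"rot":[0,0,-3.2]},
    {"gripper":-1,"delta_pos":[4.8,-0.67,-2.55],"rot":[0,0,-3.5]},
    {"gripper":-1,"delta_pos":[5.1,-0.7,-2.55],"rot":[0,0,-3.54]},
    {"gripper":-1,"delta_pos":[5.1,-0.7,-2.55],"rot":[0,0,-3.54]},
    {"gripper":-1,"delta_pos":[5.1,-0.7,-2.55],"rot":[0,0,-3.54]},
    {"gripper":-1,"delta_pos":[5.1,-0.7,-2.55],"rot":[0,0,-3.54]}
  ]
}}

```text
clock: 6.65
tool_pos: [0.5128, 0.0186, 0.2202]
tool_rot: [2.261, 2.181, -0.001]
ft_force: [-0.7, 0.2, -1.8]
width: 0.0238
grasp_force: 50.0
```

```bash
cat > m2.py <<'E'
from h import *
c=vision.capture("wrist"); np.savez("w3.npz",**c); s=env.sense(); print(s["tool_pos"],s["tool_rot"],s["width"])
a=c["color"]
for q in ["cam","panel","shelf"]:
    for r in vision.masks_of("wrist",q)[:2]:
        m=r["pixels"].astype(np.uint8); w=onplane(c,np.argwhere(m)[:,::-1],.056 if q=="panel" else .031)
        print(q,round(r["score"],2),r["box"],w.mean(0),cv2.minAreaRect((w[:,:2]*1000).astype(np.float32)))
s2=vision.capture("scene"); np.savez("s2.npz",**s2)
# where the tip shows in the scene camera
p=np.array([*s["tool_pos"][:2],s["tool_pos"][2]-.085,1]); q=s2["camera_from_world"]@p; uv=(s2["K"]@(q[:3]/q[2]))[:2]; print("tip px",uv)
x,y=uv.astype(int); cr=s2["color"][max(0,y-40):y+40,x-40:x+40]
cv2.imwrite("pics/w3.png",np.hstack([cv2.resize(a,(400*4//3,400))[:, :], cv2.resize(cr,(260,260),interpolation=cv2.INTER_CUBIC).__class__ and cv2.copyMakeBorder(cv2.resize(cr,(260,260),interpolation=cv2.INTER_CUBIC),0,140,0,0,cv2.BORDER_CONSTANT)]))
E
python3 m2.py
```

```text
[0.51279583 0.01859309 0.22018937] [ 2.26167604e+00  2.18044412e+00 -3.68271862e-04] 0.024022790561009266
cam 0.85 [238.5, 104.3, 269.6, 140.3] [0.51393335 0.09057494 0.031     ] ((513.9853515625, 90.40958404541016), (35.94171905517578, 35.00274658203125), 42.4465217590332)
cam 0.22 [172.1, 59.3, 343.2, 88.0] [0.51759839 0.14270265 0.031     ] ((517.9769897460938, 142.25198364257812), (26.85013198852539, 193.20999145507812), 85.18669891357422)
panel 0.6 [169.5, 60.1, 343.5, 93.8] [0.51812171 0.13963802 0.056     ] ((518.306396484375, 139.15155029296875), (25.037757873535156, 178.65594482421875), 85.08549499511719)
shelf 0.63 [174.1, 1.0, 347.6, 241.7] [0.51339463 0.09863759 0.031     ] ((514.1682739257812, 74.17593383789062), (275.45306396484375, 193.5224609375), 86.5179443359375)
tip px [264.43395501 170.74911116]
```

View pics/w3.png

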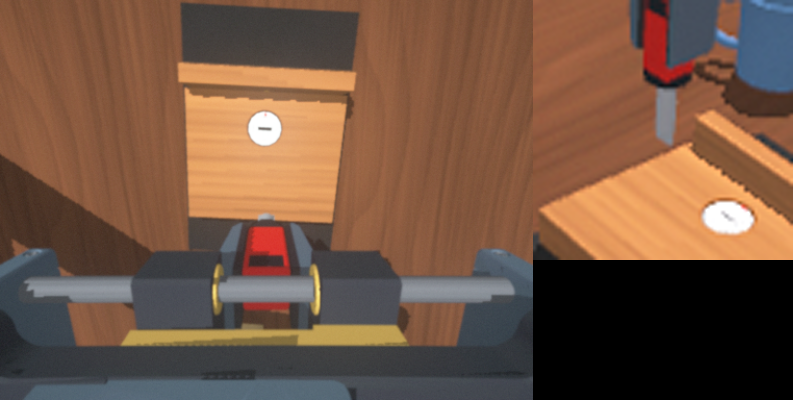

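The cam disc shows at (265,128) with its slot about level, and the driver is held with the blade in view of the scene camera. I'll measure both more finely.

```bash
cat > m3.py <<'E'
from h import *
c=dict(np.load("w3.npz")); a=c["color"]; g=a.min(2).astype(int)
sub=g[98:148,232:278]; m=np.zeros(g.shape,np.uint8); m[98:148,232:278]=(sub>150)
n,l,st,_=cv2.connectedComponentsWithStats(m); k=1+np.argmax(st[1:,4]); m=(l==k).astype(np.uint8)
cnt=max(cv2.findContours(m,0,1)[0],key=cv2.contourArea); hull=cv2.convexHull(cnt).reshape(-1,2)
w=onplane(c,hull,.031)[:,:2]*1000; print("disc ellipse",cv2.fitEllipse(w.astype(np.float32)), cv2.minEnclosingCircle(w.astype(np.float32)))
ctr=np.array(cv2.fitEllipse(w.astype(np.float32))[0])
# resample disc on a world grid (0.5 mm) and find slot + red dot
N=96; xx,yy=np.meshgrid(np.linspace(-24,24,N),np.linspace(24,-24,N)); 
pts=np.c_[(ctr[0]+xx.ravel())/1000,(ctr[1]+yy.ravel())/1000,np.full(N*N,.031)]
M=c["camera_from_world"]; q=pts@M[:3,:3].T+M[:3,3]; s=q[:,:2]/q[:,2:]; s=s*(1+c["k1"]*(s**2).sum(1,keepdims=True))
uv=(np.c_[s,np.ones(len(s))]@c["K"].T)[:,:2].reshape(N,N,2).astype(np.float32)
d=cv2.remap(a,uv[...,0],uv[...,1],cv2.INTER_CUBIC)
gd=d.min(2).astype(float); r=np.hypot(xx,yy); dark=np.where((r<10),np.clip(200-gd,0,None),0)
W=dark.sum(); mx,my=(dark*xx).sum()/W,(dark*yy).sum()/W
C=np.cov(np.vstack([xx.ravel(),yy.ravel()]),aweights=dark.ravel()); e,v=np.linalg.eigh(C)
print("slot centre",ctr+[mx,my],"yaw deg",np.degrees(np.arctan2(*v[::-1,1])),"spread",np.sqrt(e))
rd=np.clip(d[...,2].astype(float)-d[...,:2].max(2)-25,0,None)*((r>10)&(r<17)); print("red dot",np.degrees(np.arctan2((rd*yy).sum(),(rd*xx).sum())),rd.sum())
# scene: tip zoom
s2=dict(np.load("s2.npz")); Mi=np.linalg.inv(s2["camera_from_world"]); cp=Mi[:3,3]; print("scene cam",cp,"azimuth to it from tip",np.degrees(np.arctan2(cp[1]-.0186,cp[0]-.5128)),"f",s2["K"][0,0])
cr=s2["color"][126:184,236:294]
cv2.imwrite("pics/z.png",np.hstack([cv2.resize(d,(400,400)),cv2.resize(cr,(400,400),interpolation=cv2.INTER_CUBIC)]))
# widths along driver below collar
for z in [.130,.1335,.138,.142,.146,.150,.155,.160,.165,.170,.18]:
    q=s2["camera_from_world"]@np.array([.5128,.0186,z,1]); u,v=(s2["K"]@(q[:3]/q[2]))[:2]
    row=s2["color"][int(round(v)),int(u)-12:int(u)+13].astype(int); sat=row.max(1)-row.min(1)
    print(z,round(u,1),round(v,1),round(s2["K"][0,0]/q[2]*.014,1),sat)
E
python3 m3.py
```

```text
disc ellipse ((513.5912475585938, 89.9962158203125), (38.421268463134766, 38.67751693725586), 75.74982452392578) ((513.5680541992188, 89.98601531982422), 19.436071395874023)
slot centre [513.73128519  90.15008541] yaw deg 174.6142258880846 spread [0.72401862 4.04048241]
red dot 84.85763249734532 769.0
scene cam [ 1.00497931 -0.48788092  0.60987834] azimuth to it from tip -45.82046504650773 f 390.5864991081368
0.13 264.3 172.7 6.4 [83 84 87 87 88 88 86 83 84 83 81 63 18 14  7 67 83 77 76 76 76 77 75 73
 71]
0.1335 264.4 171.4 6.4 [83 87 89 84 80 82 86 89 92 74 15  9  7  9  5 66 89 85 82 84 82 73 71 72
 78]
0.138 264.5 169.7 6.4 [74 80 83 85 84 81 82 84 89 70 13  8  7  8  5 39 88 87 87 86 84 76 74 79
 79]
0.142 264.6 168.1 6.5 [80 79 78 77 79 81 85 87 85 52 12  6  7  8  7 24 92 85 84 83 86 86 77 76
 90]
0.146 264.7 166.6 6.5 [ 78  80  81  81  77  78  78  82  84  52  11   6   6   8   6  18  95  92
  88  84  83  80  83 107 138]
0.15 264.7 165.0 6.5 [ 75  78  74  75  77  80  83  81  82  64  13   7   5   8   9   5  89  83
  88  90  91  97 118 120 138]
0.155 264.8 163.1 6.5 [83 82 80 77 75 78 72 75 80 65 12  8  6  7  9  4 87 85 85 84 83 84 88 88
 86]
0.16 264.9 161.1 6.6 [81 84 82 82 81 80 82 78 78 62 14  8  8  6  8  5 65 82 80 81 82 83 84 84
 83]
0.165 265.0 159.1 6.6 [74 76 78 81 84 82 83 85 72 10  8  7  7  8  6 66 87 84 85 82 81 81 83 83
 86]
0.17 265.1 157.1 6.6 [82 81 79 74 74 77 81 85 72  9  6  4  5  7  5 53 71 72 80 81 85 85 84 84
 80]
0.18 265.4 153.1 6.6 [ 86  87  88  90  85  28  11  11  47  90 149 144 148 149 143  90  69  22
  15  19  80  72  32  34  33]
```

View pics/z.png

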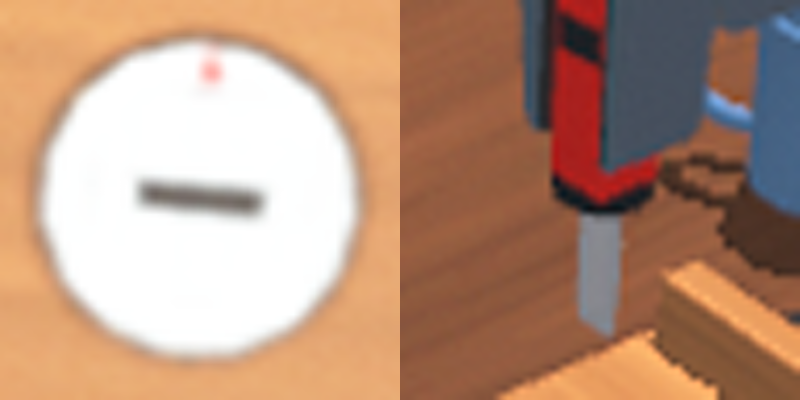

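The slot centre is at (0.5137,0.0901) with yaw -5.2°. The tip edge slopes down to the right in the scene crop, so the blade lies along tool y. I'll go to tool yaw 84.8° with the tip about 7 mm above the disc.

Run:
```python
from h import *
plan([0.5137,0.0901,0.127],np.radians(84.8))
```

```text
now [0.5129 0.0191 0.2202] yaw 1.5348 j6 -0.043 t 6.9
delta_pos [ 1.42  -0.034  1.865] rot [-0.001  0.     0.628]
```

Request:
{"op": "move_arm", "data": {
  "targets": [
    {"gripper":-1,"delta_pos":[0.5,0,0],"rot":[0,0,0.3]},
    {"gripper":-1,"delta_pos":[1.1,-0.03,0.3],"rot":[0,0,0.6]},
    {"gripper":-1,"delta_pos":[1.42,-0.034,0.8],"rot":[0,0,0.63]},
    {"gripper":-1,"delta_pos":[1.42,-0.034,1.3],"rot":[0,0,0.63]},
    {"gripper":-1,"delta_pos":[1.42,-0.034,1.7],"rot":[0,0,0.63]},
    {"gripper":-1,"delta_pos":[1.42,-0.034,1.86],"rot":[0,0,0.63]},
    {"gripper":-1,"delta_pos":[1.42,-0.034,1.86],"rot":[0,0,0.63]},
    {"gripper":-1,"delta_pos":[1.42,-0.034,1.86],"rot":[0,0,0.63]}
  ]
}}

```text
clock: 7.7
tool_pos: [0.5142, 0.0905, 0.1279]
tool_rot: [2.319, 2.118, 0.001]
ft_force: [-0.2, 0.7, -1.8]
width: 0.024
grasp_force: 50.0
```

Run:
```python
from h import *
c=vision.capture("wrist"); np.savez("w4.npz",**c); s=env.sense(); print(s["tool_pos"],s["ft_force"],s["wrist_torque"])
T=R.from_rotvec(s["tool_rot"]); M=c["camera_from_world"]
def px(p):
    q=p@M[:3,:3].T+M[:3,3]; k=q[:2]/q[2]; k=k*(1+c["k1"]*(k@k)); return (c["K"]@[*k,1])[:2]
tip=s["tool_pos"]+T.apply([0,0,.0887]); print("tip px",px(tip),"slot px",px(np.array([.5137,.0901,.031])))
u,v=px(tip).astype(int); cr=c["color"][v-40:v+40,u-50:u+50]
cv2.imwrite("pics/w4.png",cv2.resize(cr,(750,600),interpolation=cv2.INTER_CUBIC)); print(u-50,v-40)
plan([0.5137,0.0901,0.117],np.radians(84.8))
```

```text
[0.51436955 0.09049135 0.12818353] [ 0.00542331  0.11623803 -0.95932246] [-0.04209489 -0.09365132  0.02478374]
tip px [255.7145837  206.61921696] slot px [254.89846981 204.24244803]
205 166
now [0.5144 0.0905 0.1282] yaw 1.4804 j6 0.15 t 7.75
delta_pos [-0.009 -0.013  0.224] rot [ 0.017 -0.003  0.005]
```

View pics/w4.png

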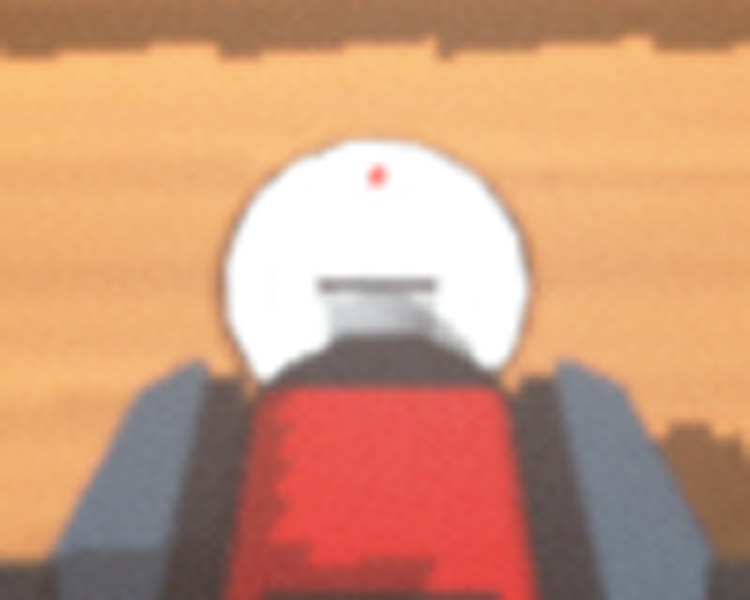

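The blade is aligned with the slot: blade centre is at column 379 and slot centre at 378 in the crop. I'll descend gently.

Request:
{"op": "move_arm", "data": {
  "targets": [
    {"gripper":-1,"delta_pos":[-0.012,-0.013,0.05],"rot":[0,0,0]},
    {"gripper":-1,"delta_pos":[-0.012,-0.013,0.1],"rot":[0,0,0]},
    {"gripper":-1,"delta_pos":[-0.012,-0.013,0.14],"rot":[0,0,0]},
    {"gripper":-1,"delta_pos":[-0.012,-0.013,0.18],"rot":[0,0,0]},
    {"gripper":-1,"delta_pos":[-0.012,-0.013,0.21],"rot":[0,0,0]},
    {"gripper":-1,"delta_pos":[-0.012,-0.013,0.21],"rot":[0,0,0]}
  ]
}}

```text
clock: 8.35
tool_pos: [0.5129, 0.0901, 0.1165]
tool_rot: [-2.319, -2.119, 0.0]
ft_force: [-0.5, -0.7, -1.2]
width: 0.0237
grasp_force: 50.0
```

Request:
{"op": "move_arm", "data": {
  "targets": [
    {"gripper":-1,"delta_pos":[0,-0.003,0.03],"rot":[0,0,0]},
    {"gripper":-1,"delta_pos":[0,-0.003,0.07],"rot":[0,0,0]},
    {"gripper":-1,"delta_pos":[0,-0.003,0.07],"rot":[0,0,0]},
    {"gripper":-1,"delta_pos":[0,-0.003,0.07],"rot":[0,0,0]}
  ]
}}

```text
clock: 8.75
tool_pos: [0.5129, 0.0901, 0.1132]
tool_rot: [-2.319, -2.119, 0.0]
ft_force: [-0.1, 0.1, -1.7]
width: 0.0236
grasp_force: 50.0
```

Run:
```python
from h import *
for i in range(1):
    s=env.sense(); print(s["tool_pos"],s["ft_force"],s["wrist_torque"],s["joint_positions"],s["clock"])
plan([0.5137,0.0901,0.1131],np.radians(84.8))
```

```text
[0.51286735 0.09010461 0.11318692] [-0.11928089  0.12713858 -1.7316442 ] [-0.04687918 -0.08772665 -0.00498593] [ 5.92229825e-02  5.06657895e-01  1.73526263e+00 -3.49623102e-05
  8.99716660e-01  1.49225019e-01] 8.75
now [0.5129 0.0901 0.1132] yaw 1.4808 j6 0.149 t 8.75
delta_pos [0.001 0.017 0.002] rot [-0.     0.     0.009]
```

Create t.py:
```python
from h import *
import glob
s=env.sense(); x=R.from_rotvec(s["tool_rot"]).as_matrix()[:,0]; y=np.arctan2(x[1],x[0])
print("turned",round(1.4808-y,3),"Mz",round(s["wrist_torque"][2],3),"F",np.round(s["ft_force"],1),"pos",np.round(s["tool_pos"],4),"j6",round(s["joint_positions"][5],2),"grip",s["grasp_force"],"t",s["clock"])
```

```text
(no output)
```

Request:
{"op": "move_arm", "data": {
  "targets": [
    {"gripper":-1,"delta_pos":[0,0,0],"rot":[0,0,0.5]},
    {"gripper":-1,"delta_pos":[0,0,0],"rot":[0,0,1]},
    {"gripper":-1,"delta_pos":[0,0,0],"rot":[0,0,1.5]},
    {"gripper":-1,"delta_pos":[0,0,0],"rot":[0,0,2]},
    {"gripper":-1,"delta_pos":[0,0,0],"rot":[0,0,2.5]},
    {"gripper":-1,"delta_pos":[0,0,0],"rot":[0,0,3]},
    {"gripper":-1,"delta_pos":[0,0,0],"rot":[0,0,3.5]},
    {"gripper":-1,"delta_pos":[0,0,0],"rot":[0,0,4]},
    {"gripper":-1,"delta_pos":[0,0,0],"rot":[0,0,4]},
    {"gripper":-1,"delta_pos":[0,0,0],"rot":[0,0,4]}
  ]
}}

```text
clock: 9.75
tool_pos: [0.5135, 0.0903, 0.1134]
tool_rot: [2.651, 1.686, 0.002]
ft_force: [3.5, 3.1, -5.8]
width: 0.0239
grasp_force: 50.0
```

```bash
python3 t.py
```

```text
turned 0.348 Mz 0.128 F [ 3.5  3.1 -5.8] pos [0.5135 0.0903 0.1134] j6 0.5 grip 49.99671220779419 t 9.75
```

Request:
{"op": "move_arm", "data": {
  "targets": [
    {"gripper":-1,"delta_pos":[0,0,0],"rot":[0,0,0.5]},
    {"gripper":-1,"delta_pos":[0,0,0],"rot":[0,0,1]},
    {"gripper":-1,"delta_pos":[0,0,0],"rot":[0,0,1.5]},
    {"gripper":-1,"delta_pos":[0,0,0],"rot":[0,0,1.5]},
    {"gripper":-1,"delta_pos":[0,0,0],"rot":[0,0,1.5]}
  ]
}}

```text
clock: 10.25
tool_pos: [0.5137, 0.0903, 0.1134]
tool_rot: [2.755, 1.509, 0.002]
ft_force: [5.2, 3.4, -6.7]
width: 0.0237
grasp_force: 50.0
```

```bash
python3 t.py
```

```text
turned 0.479 Mz 0.081 F [ 5.2  3.4 -6.7] pos [0.5137 0.0903 0.1134] j6 0.63 grip 49.996254444122314 t 10.25
```

Request:
{"op": "move_arm", "data": {
  "targets": [
    {"gripper":-1,"delta_pos":[0,0,0],"rot":[0,0,0.5]},
    {"gripper":-1,"delta_pos":[0,0,0],"rot":[0,0,1]},
    {"gripper":-1,"delta_pos":[0,0,0],"rot":[0,0,1]},
    {"gripper":-1,"delta_pos":[0,0,0],"rot":[0,0,1]}
  ]
}}

```text
clock: 10.65
tool_pos: [0.5138, 0.0902, 0.1134]
tool_rot: [2.818, 1.387, 0.003]
ft_force: [5.2, 2.7, -7.0]
width: 0.0235
grasp_force: 50.0
```

```bash
python3 t.py
```

```text
turned 0.566 Mz 0.161 F [ 5.2  2.7 -7. ] pos [0.5138 0.0902 0.1134] j6 0.72 grip 49.99587535858154 t 10.65
```

```bash
cat > t.py <<'E'
from h import *
L=[]
for i in range(6):
    if i: vision.capture("wrist")
    s=env.sense(); L.append(s["wrist_torque"][2])
x=R.from_rotvec(s["tool_rot"]).as_matrix()[:,0]; y=np.arctan2(x[1],x[0])
print("turned",round(1.4808-y,3),"Mz",round(np.mean(L),3),"sd",round(np.std(L),3),"F",np.round(s["ft_force"],1),"j6",round(s["joint_positions"][5],2),"t",s["clock"])
E
python3 t.py
```

```text
turned 0.566 Mz 0.174 sd 0.011 F [ 5.9  4.  -7. ] j6 0.71 t 10.9
```

Request:
{"op": "move_arm", "data": {
  "targets": [
    {"gripper":-1,"delta_pos":[0,0,0],"rot":[0,0,0.5]},
    {"gripper":-1,"delta_pos":[0,0,0],"rot":[0,0,1]},
    {"gripper":-1,"delta_pos":[0,0,0],"rot":[0,0,1]}
  ]
}}

```text
clock: 11.2
tool_pos: [0.5139, 0.0902, 0.1134]
tool_rot: [2.877, 1.261, 0.003]
ft_force: [6.1, 2.4, -8.7]
width: 0.0237
grasp_force: 50.0
```

```bash
python3 t.py
```

```text
turned 0.653 Mz 0.183 sd 0.03 F [ 6.4  3.1 -7.7] j6 0.8 t 11.45
```

Request:
{"op": "move_arm", "data": {
  "targets": [
    {"gripper":-1,"delta_pos":[0,0,0],"rot":[0,0,0.4]},
    {"gripper":-1,"delta_pos":[0,0,0],"rot":[0,0,0.8]},
    {"gripper":-1,"delta_pos":[0,0,0],"rot":[0,0,0.8]}
  ]
}}

```text
clock: 11.75
tool_pos: [0.514, 0.0902, 0.1134]
tool_rot: [2.919, 1.16, 0.003]
ft_force: [5.8, 2.4, -8.3]
width: 0.0238
grasp_force: 50.0
```

```bash
python3 t.py
```

```text
turned 0.723 Mz 0.165 sd 0.023 F [ 6.9  2.7 -7.8] j6 0.87 t 12.0
```

Torque is steady while drawing in, so I'll continue.

Request:
{"op": "move_arm", "data": {
  "targets": [
    {"gripper":-1,"delta_pos":[0,0,0],"rot":[0,0,0.4]},
    {"gripper":-1,"delta_pos":[0,0,0],"rot":[0,0,0.8]},
    {"gripper":-1,"delta_pos":[0,0,0],"rot":[0,0,0.8]}
  ]
}}

```text
clock: 12.3
tool_pos: [0.5141, 0.0901, 0.1134]
tool_rot: [2.957, 1.057, 0.004]
ft_force: [7.3, 2.1, -9.7]
width: 0.0236
grasp_force: 50.0
```

```bash
python3 t.py
```

```text
turned 0.793 Mz 0.165 sd 0.028 F [ 8.   1.9 -8.3] j6 0.94 t 12.55
```

Request:
{"op": "move_arm", "data": {
  "targets": [
    {"gripper":-1,"delta_pos":[0,0,0],"rot":[0,0,0.4]},
    {"gripper":-1,"delta_pos":[0,0,0],"rot":[0,0,0.8]},
    {"gripper":-1,"delta_pos":[0,0,0],"rot":[0,0,0.8]}
  ]
}}

```text
clock: 12.85
tool_pos: [0.5142, 0.0901, 0.1134]
tool_rot: [2.992, 0.954, 0.004]
ft_force: [7.7, 1.1, -8.8]
width: 0.0239
grasp_force: 50.0
```

```bash
python3 t.py
```

```text
turned 0.862 Mz 0.173 sd 0.029 F [ 7.5  1.4 -9.6] j6 1.01 t 13.1
```

Request:
{"op": "move_arm", "data": {
  "targets": [
    {"gripper":-1,"delta_pos":[0,0,0],"rot":[0,0,0.4]},
    {"gripper":-1,"delta_pos":[0,0,0],"rot":[0,0,0.8]},
    {"gripper":-1,"delta_pos":[0,0,0],"rot":[0,0,0.8]}
  ]
}}

```text
clock: 13.4
tool_pos: [0.5143, 0.09, 0.1134]
tool_rot: [3.024, 0.849, 0.004]
ft_force: [8.2, 0.4, -8.6]
width: 0.0236
grasp_force: 50.0
```

```bash
python3 t.py
```

```text
turned 0.932 Mz 0.171 sd 0.039 F [ 7.8  1.1 -9.2] j6 1.08 t 13.65
```

Request:
{"op": "move_arm", "data": {
  "targets": [
    {"gripper":-1,"delta_pos":[0,0,0],"rot":[0,0,0.4]},
    {"gripper":-1,"delta_pos":[0,0,0],"rot":[0,0,0.8]},
    {"gripper":-1,"delta_pos":[0,0,0],"rot":[0,0,0.8]}
  ]
}}

```text
clock: 13.95
tool_pos: [0.5144, 0.0899, 0.1134]
tool_rot: [3.052, 0.743, 0.004]
ft_force: [8.6, -0.4, -9.9]
width: 0.0239
grasp_force: 50.0
```

```bash
python3 t.py
```

```text
turned 1.002 Mz 0.175 sd 0.022 F [  8.2  -0.2 -10. ] j6 1.15 t 14.2
```

Request:
{"op": "move_arm", "data": {
  "targets": [
    {"gripper":-1,"delta_pos":[0,0,0],"rot":[0,0,0.4]},
    {"gripper":-1,"delta_pos":[0,0,0],"rot":[0,0,0.8]},
    {"gripper":-1,"delta_pos":[0,0,0],"rot":[0,0,0.8]}
  ]
}}

```text
clock: 14.5
tool_pos: [0.5144, 0.0899, 0.1134]
tool_rot: [3.076, 0.636, 0.005]
ft_force: [9.8, -0.5, -10.1]
width: 0.0237
grasp_force: 50.0
```

```bash
python3 t.py
```

```text
turned 1.072 Mz 0.174 sd 0.015 F [ 8.4  0.5 -9.6] j6 1.22 t 14.75
```

Request:
{"op": "move_arm", "data": {
  "targets": [
    {"gripper":-1,"delta_pos":[0,0,0],"rot":[0,0,0.4]},
    {"gripper":-1,"delta_pos":[0,0,0],"rot":[0,0,0.8]},
    {"gripper":-1,"delta_pos":[0,0,0],"rot":[0,0,0.8]}
  ]
}}

```text
clock: 15.05
tool_pos: [0.5145, 0.0899, 0.1134]
tool_rot: [3.096, 0.528, 0.005]
ft_force: [8.6, -0.9, -10.4]
width: 0.0233
grasp_force: 50.0
```

```bash
python3 t.py
```

```text
turned 1.142 Mz 0.246 sd 0.046 F [  8.4  -1.1 -10.6] j6 1.29 t 15.3
```

```bash
python3 t.py; python3 t.py
```

```text
turned 1.141 Mz 0.243 sd 0.042 F [  8.9  -1.8 -10.4] j6 1.29 t 15.55
turned 1.142 Mz 0.251 sd 0.022 F [  9.   -1.2 -10.6] j6 1.29 t 15.8
```

The torque settled at 0.247 N m, which is snug. I'll unwind the hand without turning the cam back, then pull out.

Request:
{"op": "move_arm", "data": {
  "targets": [
    {"gripper":-1,"delta_pos":[0,0,0],"rot":[0,0,-0.6]},
    {"gripper":-1,"delta_pos":[0,0,0],"rot":[0,0,-1.2]},
    {"gripper":-1,"delta_pos":[0,0,0],"rot":[0,0,-1.2]}
  ]
}}

```text
clock: 16.1
tool_pos: [0.5143, 0.0901, 0.1136]
tool_rot: [3.063, 0.694, 0.005]
ft_force: [7.3, 1.4, -4.7]
width: 0.0236
grasp_force: 50.0
```

```bash
python3 t.py
```

```text
turned 1.037 Mz 0.016 sd 0.021 F [ 7.4  2.1 -4.9] j6 1.19 t 16.35
```

Request:
{"op": "move_arm", "data": {
  "targets": [
    {"gripper":-1,"delta_pos":[0,0,0],"rot":[0,0,-0.6]},
    {"gripper":-1,"delta_pos":[0,0,0],"rot":[0,0,-0.6]},
    {"gripper":-1,"delta_pos":[0,0,-0.1],"rot":[0,0,-0.6]},
    {"gripper":-1,"delta_pos":[0,0,-0.2],"rot":[0,0,-0.6]},
    {"gripper":-1,"delta_pos":[0,0,-0.4],"rot":[0,0,-0.6]},
    {"gripper":-1,"delta_pos":[0,0,-1],"rot":[0,0,-0.6]},
    {"gripper":-1,"delta_pos":[0,0,-1.6],"rot":[0,0,-0.6]},
    {"gripper":-1,"delta_pos":[0,0,-1.6],"rot":[0,0,-0.6]}
  ]
}}

```text
clock: 17.15
tool_pos: [0.5143, 0.0901, 0.1971]
tool_rot: [3.045, 0.77, 0.008]
ft_force: [0.6, -0.4, -1.1]
width: 0.0242
grasp_force: 50.0
```

Run:
```python
from h import *
s=env.sense(); print(s["ft_force"],s["wrist_torque"])
plan([0.461,-0.233,0.185],np.radians(70.3))
c=vision.capture("wrist"); s2=vision.capture("scene")
p=np.array([*s["tool_pos"][:2],s["tool_pos"][2]-.05,1]); q=s2["camera_from_world"]@p; u,v=(s2["K"]@(q[:3]/q[2]))[:2].astype(int)
cr=s2["color"][v-50:v+50,u-50:u+50]
cv2.imwrite("pics/w5.png",np.hstack([cv2.resize(c["color"],(400,300)),cv2.resize(cr,(300,300),interpolation=cv2.INTER_CUBIC)]))
```

```text
[ 0.56284969 -0.43783393 -1.13453843] [-0.00678726 -0.00821186 -0.00545856]
now [0.5143 0.0901 0.1971] yaw 0.4952 j6 1.135 t 17.15
delta_pos [-4.011  5.179  0.234] rot [ 0.046 -0.042 -8.385]
```

View pics/w5.png

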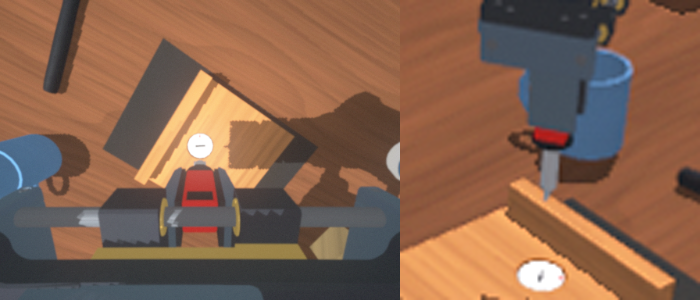

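The driver is out and upright, the cam shows its slot turned, and the panel sits against the board. Next I'll carry the driver back over the block.

Request:
{"op": "move_arm", "data": {
  "targets": [
    {"gripper":-1,"delta_pos":[-0.4,0.5,0],"rot":[0,0,-0.8]},
    {"gripper":-1,"delta_pos":[-0.9,1.2,0],"rot":[0,0,-2]},
    {"gripper":-1,"delta_pos":[-1.5,1.9,0],"rot":[0,0,-3.2]},
    {"gripper":-1,"delta_pos":[-2.1,2.7,0],"rot":[0,0,-4.4]},
    {"gripper":-1,"delta_pos":[-2.7,3.5,0],"rot":[0,0,-5.6]},
    {"gripper":-1,"delta_pos":[-3.3,4.2,0],"rot":[0,0,-6.8]},
    {"gripper":-1,"delta_pos":[-3.7,4.8,0],"rot":[0,0,-7.8]},
    {"gripper":-1,"delta_pos":[-4.01,5.18,0],"rot":[0,0,-8.38]},
    {"gripper":-1,"delta_pos":[-4.01,5.18,0],"rot":[0,0,-8.38]},
    {"gripper":-1,"delta_pos":[-4.01,5.18,0],"rot":[0,0,-8.38]},
    {"gripper":-1,"delta_pos":[-4.01,5.18,0],"rot":[0,0,-8.38]},
    {"gripper":-1,"delta_pos":[-4.01,5.18,0],"rot":[0,0,-8.38]}
  ]
}}

```text
clock: 18.45
tool_pos: [0.4593, -0.232, 0.193]
tool_rot: [-2.568, -1.808, 0.0]
ft_force: [0.8, -0.6, -1.2]
width: 0.0238
grasp_force: 50.0
```

Run:
```python
from h import *
plan([0.461,-0.233,0.0935],np.radians(70.3))
```

```text
now [ 0.4593 -0.232   0.193 ] yaw 1.2267 j6 -0.24 t 18.45
delta_pos [-0.008  0.04   1.989] rot [-0.008 -0.003 -0.003]
```

Request:
{"op": "move_arm", "data": {
  "targets": [
    {"gripper":-1,"delta_pos":[-0.008,0.035,0.4],"rot":[0,0,0]},
    {"gripper":-1,"delta_pos":[-0.008,0.035,0.8],"rot":[0,0,0]},
    {"gripper":-1,"delta_pos":[-0.008,0.035,1.1],"rot":[0,0,0]},
    {"gripper":-1,"delta_pos":[-0.008,0.035,1.4],"rot":[0,0,0]},
    {"gripper":-1,"delta_pos":[-0.008,0.035,1.7],"rot":[0,0,0]},
    {"gripper":-1,"delta_pos":[-0.008,0.035,1.85],"rot":[0,0,0]},
    {"gripper":-1,"delta_pos":[-0.008,0.035,1.95],"rot":[0,0,0]},
    {"gripper":-1,"delta_pos":[-0.008,0.035,1.97],"rot":[0,0,0]},
    {"gripper":-1,"delta_pos":[-0.008,0.035,1.97],"rot":[0,0,0]}
  ]
}}

```text
clock: 19.35
tool_pos: [0.4611, -0.234, 0.095]
tool_rot: [2.569, 1.807, 0.0]
ft_force: [1.0, -0.1, -0.8]
width: 0.0239
grasp_force: 50.0
```

Run:
```python
from h import *
s=env.sense(); print(s["ft_force"],s["wrist_torque"])
plan([0.461,-0.233,0.0935],np.radians(70.3))
```

```text
[ 0.96981065 -0.08042753 -0.82513591] [-0.0643732  -0.07728214  0.02056413]
now [ 0.4611 -0.234   0.095 ] yaw 1.2261 j6 -0.24 t 19.35
delta_pos [ 0.018 -0.008  0.031] rot [ 0.005  0.001 -0.01 ]
```

Down another 1.5 mm, then release and rise.

Request:
{"op": "move_arm", "data": {
  "targets": [
    {"gripper":-1,"delta_pos":[0.01,0,0.03],"rot":[0,0,0]},
    {"gripper":-1,"delta_pos":[0.01,0,0.03],"rot":[0,0,0]},
    {"gripper":0,"delta_pos":[0.01,0,0.03],"rot":[0,0,0]},
    {"gripper":0.3,"delta_pos":[0.01,0,0.03],"rot":[0,0,0]},
    {"gripper":1,"delta_pos":[0.01,0,0.03],"rot":[0,0,0]},
    {"gripper":1,"delta_pos":[0.01,0,0.03],"rot":[0,0,0]},
    {"gripper":1,"delta_pos":[0.01,0,0.03],"rot":[0,0,0]},
    {"gripper":1,"delta_pos":[0.01,0,0.03],"rot":[0,0,0]},
    {"gripper":1,"delta_pos":[0.01,0,0.03],"rot":[0,0,0]},
    {"gripper":1,"delta_pos":[0.01,0,0.03],"rot":[0,0,0]},
    {"gripper":1,"delta_pos":[0.01,0,-0.4],"rot":[0,0,0]},
    {"gripper":1,"delta_pos":[0.01,0,-1.2],"rot":[0,0,0]},
    {"gripper":1,"delta_pos":[0.01,0,-2],"rot":[0,0,0]},
    {"gripper":1,"delta_pos":[-0.9,0,-2.6],"rot":[0,0,0]},
    {"gripper":1,"delta_pos":[-0.9,0,-2.6],"rot":[0,0,0]},
    {"gripper":1,"delta_pos":[-0.9,0,-2.6],"rot":[0,0,0]},
    {"gripper":1,"delta_pos":[-0.9,0,-2.6],"rot":[0,0,0]},
    {"gripper":1,"delta_pos":[-0.9,0,-2.6],"rot":[0,0,0]}
  ]
}}

```text
clock: 21.15
tool_pos: [0.4454, -0.2753, 0.2236]
tool_rot: [-2.567, -1.807, 0.001]
ft_force: [0.3, 0.5, -0.1]
width: 0.0912
grasp_force: 0.0
```

```bash
python3 - <<'E'
from h import *
s=env.sense(); print(s["tool_pos"],s["ft_force"],s["width"])
c=vision.capture("wrist"); np.savez("w2.npz",**c)
E
python3 m.py
python3 - <<'E'
from h import *
c=dict(np.load("w2.npz")); s2=vision.capture("scene")
cv2.imwrite("pics/w6.png",np.hstack([cv2.resize(c["color"],(400,400)),cv2.resize(s2["color"][170:290,90:210],(400,400),interpolation=cv2.INTER_CUBIC)]))
E
```

```text
[ 0.44535471 -0.27528539  0.22357649] [ 0.26973174  0.4657968  -0.09516453] 0.09119495752334972
handle 60509 [71. 71. 70.]
60145 0.31127299146958387 rect 414.49578857421875 -355.9570617675781 (285.5928039550781, 607.0490112304688) 70.37098693847656 mean [ 0.39208892 -0.39952463  0.119     ]
handle red 936 [ 54.  71. 200.]
879 0.1197413854535801 rect 408.02996826171875 -250.9632568359375 (141.2799530029297, 30.99360466003418) 18.15728759765625 mean [ 0.43459158 -0.24425222  0.119     ]
block 2904 [115. 163. 192.]
2877 0.05455973338045905 rect 461.0336608886719 -232.99664306640625 (69.92176818847656, 70.00199127197266) 82.6211929321289 mean [ 0.4621803  -0.22978375  0.054     ]
```

View pics/w6.png

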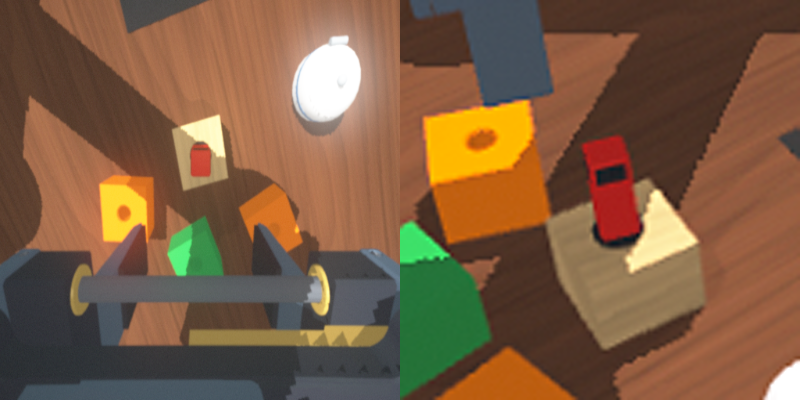

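The driver stands upright in the pale block with its collar down (handle top at 0.1197 m), and the gripper is clear.

```bash
python3 -c "
from h import *
print(sign_off())"
```

```text
the job is handed in; nothing more can be done
None
```

I turned the cam lock until it was snug at about 0.25 N m, put the screwdriver back upright in its block, released it and handed the job in; no verdict came back, and I judged the panel home by that torque rise and a camera view, not by measuring the gap.

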